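Lift the spice caddy for wiping

TASK

The hob under the wooden spice caddy is about to be wiped. Push the caddy's drawer fully shut while the caddy still stands on the hob, then take the caddy by its carrying bar and lift it about 8 cm straight up, keeping it level so that the three jars stay standing in their cells, and finish while holding it there, still and level, clear of everything else. Leave the other things on the hob where they are.

Things in the scene. Friction and masses are not known exactly. Their poses are not given: they have to be found in the camera images.
- caddy: wooden spice caddy, about 0.8 kg, on the black glass hob. Origin: centre of its underside, z up. 140 mm along its x, 200 mm along its y. Base box 54 mm high with a drawer that opens to its -x; on it a 24 mm high rack of three cells (y = -56, 0, 56 mm), a jar in each, tops at most 156 mm up; above them the carrying bar along y, on uprights (44 mm wide in x) at y = +-92 mm
- caddy_grip (a point): centre of the black rubber sleeve at the middle of the carrying bar, 195 mm above the caddy's underside, close above the centre of mass; axes as the caddy. Sleeve 70 mm long (y), 18 mm wide (x), 24 mm high; some 28 mm free between bar and jar tops
- caddy_drawer (a joint): how far the drawer stands open, m: 0 = shut, at most 0.09; it slides with about 1 N of friction and stays where it is left
- drawer_knob (a point): centre of the front end of the dark steel drawer knob, 27 mm above the caddy's underside, mid-drawer; axes as the caddy (shuts toward +x). Knob 18 mm diameter, 16 mm proud of the darker wooden drawer front, which is 196 mm wide, from 9 to 45 mm above the underside. When shut, this point is 94 mm from the caddy's origin in -x. A teaspoon is fixed in the drawer
- jar_red_mid (a point): centre of the red-capped spice jar, 45 mm diameter, 97 mm tall, loose in one cell of the caddy
- jar_white_mid (a point): centre of the white-capped spice jar, 41 mm diameter, 99 mm tall, loose in one cell of the caddy
- jar_black_mid (a point): centre of the black-capped spice jar, 40 mm diameter, 102 mm tall, loose in one cell of the caddy
- mug: teal mug, 86 x 117 x 94 mm, origin under its centre; bystander at the back left
- soup_tin: blue and yellow food tin, 75 mm diameter, 110 mm tall, origin under its centre; bystander at the back
- bottle: clear bottle with a green band, 68 mm diameter, 169 mm tall, origin under its centre; bystander at the back
- red_dish: red lidded dish, 86 mm diameter, 42 mm tall, origin under its centre; bystander at the back right
- lemon_fruit: lemon, 78 x 55 x 56 mm, origin under its centre; bystander at the left
Mind the look-alikes: they are no part of the job. What is shaped like the part that bears jar_white_mid but orange is not meant.

How it is judged:
On the way, in this order (a step that is already met when the one before it is completed fails the run):
1. the drawer is fully shut with the caddy standing on the hob (value of joint caddy_drawer below 0.004 m and height (world z) of caddy below 0.005 m), for 0.2 s.
2. the caddy is off the hob, gripped and level (height (world z) of caddy above 0.03 m and angle between caddy's own z axis and vertical below 0.12 rad and contact force between caddy and the fingers above 2 N), for 0.2 s.
At the end, for the whole second after the job is handed in: The fingers hold the caddy 50-120 mm above the hob, within 150 mm of its start, at rest (20 mm/s, 0.1 rad/s), tilt under 0.09 rad, drawer open under 6 mm, the three jars upright (0.25 rad) in the rack; it touches no bystander, and each bystander is within 30 mm of its start (height (world z) of caddy between 0.05 and 0.12 m and angle between caddy's own z axis and vertical below 0.09 rad and linear speed of caddy below 0.02 m/s and angular speed of caddy below 0.1 rad/s and value of joint caddy_drawer below 0.006 m and contact force between caddy and the fingers above 2 N and horizontal distance between each of jar_red_mid, jar_white_mid, jar_black_mid and caddy below 0.075 m and angle between each of jar_red_mid, jar_white_mid, jar_black_mid's own z axis and vertical below 0.25 rad and z of jar_red_mid in the frame of caddy between 0.09 and 0.125 m and z of jar_white_mid in the frame of caddy between 0.09 and 0.125 m and z of jar_black_mid in the frame of caddy between 0.09 and 0.125 m and contact force between caddy and mug below 0.3 N and contact force between caddy and soup_tin below 0.3 N and contact force between caddy and bottle below 0.3 N and contact force between caddy and red_dish below 0.3 N and contact force between caddy and lemon_fruit below 0.3 N and distance of each of mug, soup_tin, bottle, red_dish, lemon_fruit from where it was at the start of the episode below 0.03 m and distance of caddy from where it was at the start of the episode below 0.15 m); the arm keeps its last pose, push and grip.
It fails at once if the caddy is tipped by more than 0.26 rad (15 degrees) (angle between caddy's own z axis and vertical above 0.26 rad).
It fails at once if a jar leans over by more than 0.5 rad (angle between any of jar_red_mid, jar_white_mid, jar_black_mid's own z axis and vertical above 0.5 rad).
It fails at once if a bystander is moved by more than 30 mm (distance of any of mug, soup_tin, bottle, red_dish, lemon_fruit from where it was at the start of the episode above 0.03 m).
It also fails if it takes over 48 s, if anything falls off the work surface, if the arm or the gripper's body presses on something with over 40 N, if the wrist force passes 120 N, or if a joint passes its speed limit or range.

ROBOT

A 7-joint arm with a two-finger parallel gripper is mounted at the origin on a cart in front of the work surface, level with it; the furniture and walls round the work are solid. World frame = base frame: x ahead of the robot, y to its left, z up, the work surface at z = 0. Lengths are in m, angles in rad, forces in N, time in s.
With the tool pointing down it reaches from about 0.4 to 0.875 m from the base axis. Payload 19.3 kg.
Tool frame: the origin (TCP) lies midway between the tips of the shut fingers; the grasp point (between the pads) lies 19 mm behind it; z points along the fingers, y is the line along which they close (so a half turn about z gives the same grasp; the last joint's range is limited). The gripper opens to 85 mm and grips with 20 to 120 N. Pads are 22 mm wide; open, the fingers measure 114 mm over their backs; the gripper's body (76 mm by 85 mm) begins 54 mm behind the grasp point. The pads swing forward as they close: fully open they stand 13 mm farther back than shut.
Start: joints at [-1.308, 0.521, -0.036, 1.599, 0.021, 1.021, -0.113], TCP at [0.204, 0.591, 0.231] pointing down, gripper open.
Joint ranges: [-2.91, 2.91], [-0.3, 2.13], [-1.5, 1.42], [0.17, 2.43], [-1.26, 4.41], [0.16, 1.93], [-2.52, 2.52]. Speed limits (rad/s): [1.89, 1.89, 2.39, 2.39, 3.01, 3.01, 3.01].

INTERFACE

Orientations are given as [roll, pitch, yaw] about the fixed x, y, z axes, in that order (R = Rz(yaw) Ry(pitch) Rx(roll)).
In Python, from workcell import telemetry, grab_frame, calibration, bot, outline_of, landmark_of gives the robot as it stands. The module is installed in compiled form; this text tells all that it offers.
- The arm moves only by the shell command python3 -m inch 'ROWS' [FORCE]. ROWS is JSON, a list of rows, each a list of 7 numbers: the shift along the tool's x, y, z in m, then the turn, a rotation vector about the tool's x, y, z in rad, then the closure, from 0 (fully open) to 1 (shut). A call has 1 to 5 rows; each row shifts and turns the commanded pose from where the row before left it, along the tool's axes as they then stand; what a row does not reach is not made up. A row lasts 1/10 s, in which the tool goes at most 50 mm and 8.59 degrees, less where a joint would pass 70% of its speed; a pose out of reach is approached as far as the arm can. A call is refused whole if a number of a shift passes 0.05 or a number of a turn 0.15, either way. A call with a gripper value outside its range is refused whole. The fingers move at their own pace and stop on an object; FORCE is the grip in N (left out, the last holds). Time passes only in rows, so rows that do not move let the fingers close. It gives the time, the measured TCP pose, the force, the opening and the grip force at its end, in the units of the state.
- telemetry.observe(): the state, without advancing time (a new reading comes with each control period).
- grab_frame(name): name is "scene" or "top"; returns the picture (384x512x3 uint8, red, green, blue); there is no depth.
- calibration(name): a dict with "fovy" (degrees; the focal length in pixels is half the picture's height over the tangent of half this angle, whatever the lens; pixels are square), "cx", "cy" (the principal point, pixels), "pose" (4x4, takes a point from camera to world coordinates). Camera axes: x right, y down, z forward; pixel columns grow to the right and rows downward; lengths in m; the calibration is good to about 2 mm. A picture is of the moment at which its call begins. calibration takes no time and is no camera call.
- bot.job_done(): hands the job in; it is judged then, once.
Trained networks look in the newest picture that a camera, given by its name, has taken for a name from the list of things; names that differ only in an ending like _2 or _b are one class to them, and where a whole thing is asked for, a point or a joint stands for the part that bears it (a point fixed in the world has none). Each returns a list of dicts, best first, with "score" (0 to 1); they miss things now and then, are a little off and sometimes report something else, mostly with a low value. They report only what shows in the picture. A call takes as long as a camera call. They do not tell look-alikes from the thing itself.
- outline_of(label, camera): "region" (384x512 bool, what is visible of it) and "rect" ([left, top, right, bottom] in pixels, round what is visible of it).
- landmark_of(label, camera): "xy" ([column, row] in pixels: a listed point, or the origin of a listed thing).
The state is a dict: "clock": time; "qpos": joint angles; "qd": joint speeds; "joint_efforts": joint torques, N m; "position": TCP position; "tool_rot": TCP orientation; "force": force on the tool from outside, world axes, zero at the start; "moment": the same for the moment, N m; "grip_width": finger opening in m; "finger_force": force on a finger pad.
Only numpy, scipy, OpenCV 4.12 (cv2) and the standard library are available. Lean on these libraries where they do the work, as an engineer would, in place of code of your own. Each camera call takes 0.05 s, during which the arm holds its last target. There are 200 camera calls.

## Working session

There is one attempt and no reset: what is moved stays moved. The work goes in short steps, Python scripts to look and compute and a shell command to move; the robot and the scene stay as the last step left them, time stands still between calls to the robot, and variables do not carry over. Pictures are saved under pics/ and viewed, at most 10 in all, crops included, and the job is handed in when it is done.

```bash
mkdir -p pics; cat > h.py <<'E'
import numpy as np, cv2
from workcell import telemetry, grab_frame, calibration, bot, outline_of, landmark_of
def save(cam,n):
    im=grab_frame(cam); cv2.imwrite(f'pics/{n}.png',im[:,:,::-1]); return im
def ray(cam,uv):
    c=calibration(cam); T=np.array(c['pose']); f=192/np.tan(np.radians(c['fovy'])/2)
    d=T[:3,:3]@np.array([(uv[0]-c['cx'])/f,(uv[1]-c['cy'])/f,1]); return T[:3,3],d
def atz(cam,uv,z):
    o,d=ray(cam,uv); return o+d*(z-o[2])/d[2]
def proj(cam,p):
    c=calibration(cam); T=np.array(c['pose']); f=192/np.tan(np.radians(c['fovy'])/2)
    q=T[:3,:3].T@(np.array(p)-T[:3,3]); return np.array([c['cx']+f*q[0]/q[2],c['cy']+f*q[1]/q[2]])
E
python3 - <<'E'
from h import *
np.set_printoptions(precision=3,suppress=True)
a=save('scene','s0'); b=save('top','t0')
cv2.imwrite('pics/st0.png',cv2.resize(np.vstack([a,b])[:,:,::-1],(400,600)))
H={'caddy_grip':.195,'drawer_knob':.027,'caddy':0,'jar_red_mid':.105,'jar_white_mid':.105,'jar_black_mid':.105,'mug':0,'soup_tin':0,'bottle':0,'red_dish':0,'lemon_fruit':0}
for cam in('scene','top'):
    c=calibration(cam); print(cam,c['fovy'],np.array(c['pose']))
    for n,z in H.items():
        for r in landmark_of(n,cam)[:2]: print(n,round(r['score'],2),np.array(r['xy']),atz(cam,r['xy'],z))
s=telemetry.observe(); print(s)
E
```

```text
scene 52.851971545615264 [[ 0.841 -0.438  0.317  0.226]
 [-0.541 -0.677  0.5   -0.515]
 [-0.004 -0.592 -0.806  1.088]
 [ 0.     0.     0.     1.   ]]
caddy_grip 0.79 [235.9 211.9] [0.483 0.008 0.195]
caddy_grip 0.66 [234.8 243.9] [ 0.43  -0.076  0.195]
drawer_knob 0.63 [190.7 213.1] [0.405 0.182 0.027]
drawer_knob 0.31 [214.  157.2] [0.585 0.352 0.027]
caddy 0.95 [237.  245.7] [0.477 0.011 0.   ]
jar_red_mid 0.51 [245.9 216.7] [0.525 0.029 0.105]
jar_white_mid 0.92 [295.1 276.8] [ 0.537 -0.206  0.105]
jar_white_mid 0.87 [264.2 285.2] [ 0.453 -0.181  0.105]
jar_black_mid 0.48 [227.7 245.2] [ 0.431 -0.024  0.105]
mug 0.84 [264.  169.4] [0.719 0.224 0.   ]
mug 0.2 [292.7 196.5] [0.736 0.07  0.   ]
soup_tin 0.76 [291.9 197. ] [0.732 0.07  0.   ]
red_dish 0.38 [228.2 244.4] [0.456 0.03  0.   ]
lemon_fruit 0.49 [212.9 157.6] [0.59  0.375 0.   ]
top 48.476420701349745 [[ 0.162 -0.965  0.207  0.341]
 [-0.987 -0.157  0.041  0.005]
 [-0.007 -0.211 -0.977  1.336]
 [ 0.     0.     0.     1.   ]]
caddy_grip 0.81 [262.  239.8] [ 0.479 -0.002  0.195]
caddy_grip 0.43 [344.6 173.2] [ 0.698 -0.199  0.
[... 489 characters left out ...]
6] [0.741 0.063 0.   ]
bottle 0.66 [305.2 162.9] [ 0.774 -0.104  0.   ]
red_dish 0.53 [346.5 172.8] [ 0.762 -0.24   0.   ]
lemon_fruit 0.72 [257.6 245. ] [0.484 0.007 0.   ]
lemon_fruit 0.58 [153.8 189.7] [0.606 0.366 0.   ]
{'clock': 1.2, 'qpos': array([-1.308,  0.521, -0.036,  1.6  ,  0.021,  1.021, -0.113]), 'qd': array([ 0.002, -0.001,  0.   ,  0.   ,  0.001, -0.   ,  0.   ]), 'joint_efforts': array([  0.   , -92.684,   1.979, -37.025,   0.018,   0.002,   0.   ]), 'position': array([0.204, 0.591, 0.231]), 'tool_rot': array([-3.142,  0.   ,  2.809]), 'force': array([-0.256,  0.112,  0.139]), 'moment': array([-0.005,  0.007,  0.013]), 'finger_force': 0.0, 'grip_width': 0.08544374148829831}
```

```bash
python3 - <<'E'
import cv2
a=cv2.imread('pics/s0.png');b=cv2.imread('pics/t0.png')
cv2.imwrite('pics/c1.png',cv2.resize(a[120:340,120:400],(763,600)))
cv2.imwrite('pics/c2.png',cv2.resize(b[120:320,120:386],(798,600)))
E
```

```text
(no output)
```

View pics/c1.png

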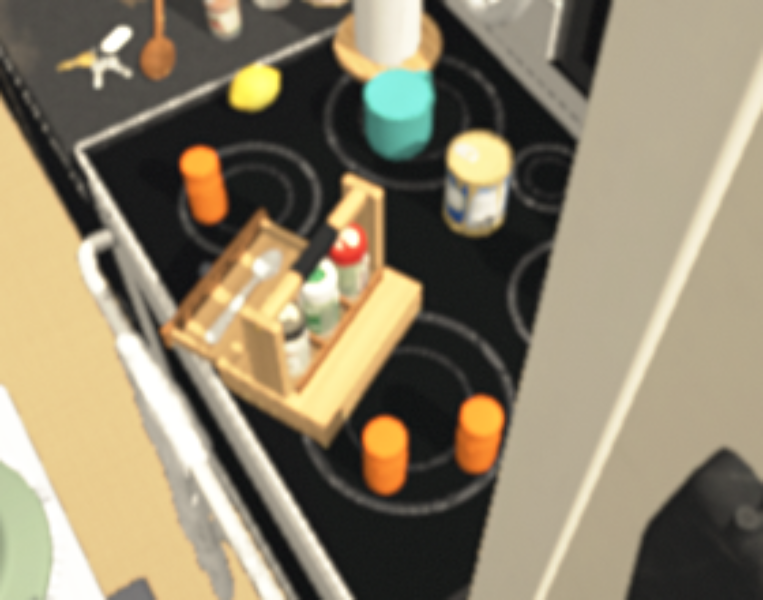

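View pics/c2.png

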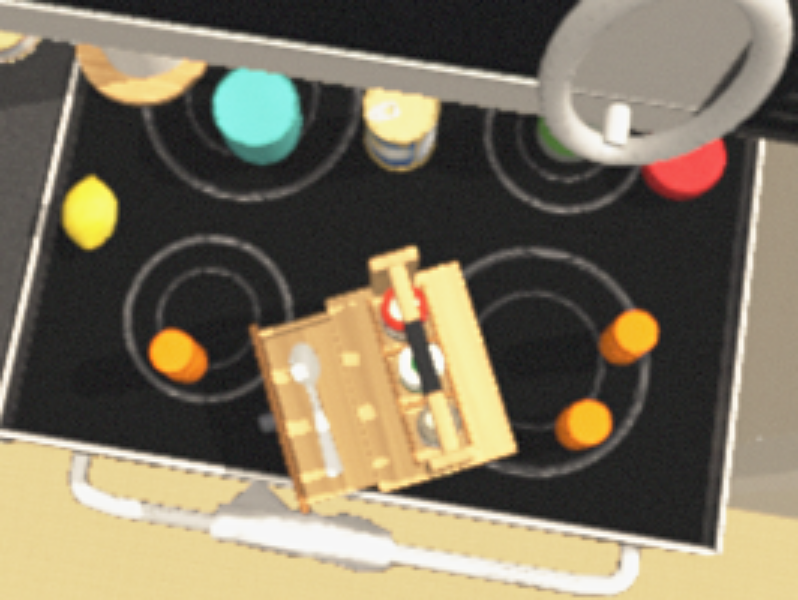

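The top view shows the drawer open toward +y, slightly toward the robot, with the knob at about px (207,262). The caddy's grip sleeve is at (262,240), red cap at the far end, and orange look-alike jars stand on both sides. I'll fit the caddy pose from corners and landmarks in both views.

```bash
cat > fit.py <<'E'
from h import *
from scipy.optimize import least_squares
np.set_printoptions(precision=3,suppress=True)
P=[('top',(272.7,207.3),(.07,.1,.054),0),('top',(292.3,270),(.07,-.1,.054),0),('scene',(274.5,225.3),(.07,.1,.054),0),('scene',(239.2,282.1),(.07,-.1,0),0),
('top',(204,230),(-.078,.098,.045),1),('top',(221.7,290),(-.078,-.098,.045),1),('scene',(216.5,197.8),(-.078,.098,.045),1),('scene',(180.5,241),(-.078,-.098,.045),1),
('top',(207,262),(-.094,0,.027),1),('top',(262,239.8),(0,0,.195),0),('scene',(235.9,211.9),(0,0,.195),0),('top',(256.1,220.5),(0,.056,.105),0),('top',(264.2,261.2),(0,-.056,.105),0),('scene',(245.9,216.7),(0,.056,.105),0),('scene',(227.7,245.2),(0,-.056,.105),0)]
def pt(v,p,k):
    x,y,a,d=v;q=np.array(p,float);q[0]-=d*k;c,s=np.cos(a),np.sin(a)
    return [x+c*q[0]-s*q[1],y+s*q[0]+c*q[1],q[2]]
res=lambda v:np.concatenate([proj(c,pt(v,p,k))-u for c,u,p,k in P])
if __name__=='__main__':
    r=least_squares(res,[.48,0,-1.2,.07],loss='soft_l1'); print(r.x); print(r.fun.reshape(-1,2))
    print('knob',pt(r.x,(-.094,0,.027),1))
    print('drawer corners',[np.array(pt(r.x,(-.078,s*.098,.027),1)) for s in(1,-1)])
    print('shut knob',pt(r.x,(-.094,0,.027),0))
    print('orange left', atz('top',(180,120+355/3),.1),[atz('top',(120+u/3,120+v/3),.1) for u,v in((583,423),(632,333))])
E
python3 fit.py
```

```text
[ 0.48   0.002 -1.119  0.071]
[[-0.8   -0.393]
 [-0.421  0.266]
 [ 0.372 -0.207]
 [ 1.401  2.161]
 [-0.455 -1.791]
 [-0.703  1.102]
 [ 0.532 -0.433]
 [-0.452  1.428]
 [ 0.606 -0.89 ]
 [-1.461 -0.696]
 [ 0.143  2.063]
 [-1.821  3.95 ]
 [ 1.346  0.357]
 [ 1.939 -0.007]
 [-0.828 -0.055]]
knob [np.float64(0.40793449196016723), np.float64(0.14996030009827988), np.float64(0.027)]
drawer corners [array([0.503, 0.178, 0.027]), array([0.327, 0.093, 0.027])]
shut knob [np.float64(0.438861217364035), np.float64(0.08630337468458019), np.float64(0.027)]
orange left [0.456 0.233 0.1  ] [array([ 0.454, -0.161,  0.1  ]), array([ 0.548, -0.197,  0.1  ])]
```

Fit is good (residuals about 1–2 px): the caddy is at (0.480, 0.002) with yaw -64°, and the drawer is 71 mm open. I'll move over the pre-push point behind the knob with the fingers shut, then turn so that tool y lies along caddy x.

```bash
cat > go.py <<'E'
import sys
from h import *
from scipy.spatial.transform import Rotation as Ro
np.set_printoptions(precision=4,suppress=True)
s=telemetry.observe(); R=Ro.from_euler('xyz',s['tool_rot'])
print(s['clock'],s['position'],s['tool_rot'],s['qpos'],'F',s['force'],s['grip_width'],s['finger_force'])
if len(sys.argv)>1:
    t=[float(a) for a in sys.argv[1:]]
    print('shift',R.inv().apply(np.array(t[:3])-s['position']),'turn',(R.inv()*Ro.from_euler('xyz',[np.pi,0,t[3]])).as_rotvec())
E
python3 -m inch '[[-0.031,-0.032,0,0,0,0,1],[-0.031,-0.032,0,0,0,0,1],[-0.031,-0.032,0,0,0,0,1],[-0.031,-0.032,0,0,0,0,1],[-0.031,-0.032,0,0,0,0,1]]'
python3 -m inch '[[-0.031,-0.032,0,0,0,0,1],[-0.031,-0.032,0,0,0,0,1],[-0.031,-0.032,0,0,0,0,1],[-0.031,-0.032,0,0,0,0,1],[-0.031,-0.032,0,0,0,0,1]]'
python3 -m inch '[[0,0,0,0,0,0.14,1],[0,0,0,0,0,0.14,1],[0,0,0,0,0,0.14,1],[0,0,0,0,0,0.14,1],[0,0,0,0,0,0.14,1]]'
python3 go.py .390 .186 .231 .452
```

```text
clock: 1.7
position: [0.2989, 0.3872, 0.2314]
tool_rot: [3.141, 0.0, 2.809]
force: [1.8, 0.2, 0.3]
grip_width: 0.0122
finger_force: 0.0
clock: 2.2
position: [0.3932, 0.1853, 0.2316]
tool_rot: [3.141, 0.0, 2.809]
force: [2.6, 0.0, 0.7]
grip_width: -0.0001
finger_force: 0.0
clock: 2.7
position: [0.3927, 0.187, 0.2314]
tool_rot: [3.141, -0.0, 2.103]
force: [0.0, 0.8, 0.2]
grip_width: -0.0
finger_force: 0.0
2.7 [0.3927 0.187  0.2314] [ 3.1412 -0.0001  2.1028] [-0.7715  0.2216  0.2243  2.0826 -0.0656  0.8435  0.0231] F [0.0107 0.7635 0.2127] -1.7435845398345443e-05 0.0
shift [ 0.0005 -0.0028  0.0004] turn [ 0.0002 -0.0004  1.6508]
```

```bash

python3 -m inch '[[0,0,0,0,0,0.14,1],[0,0,0,0,0,0.14,1],[0,0,0,0,0,0.14,1],[0,0,0,0,0,0.14,1],[0,0,0,0,0,0.14,1]]' >/dev/null
python3 -m inch '[[0,0,0,0,0,0.14,1],[0,0,0,0,0,0.14,1],[0,0,0,0,0,0.14,1],[0,0,0,0,0,0.14,1],[0,0,0,0,0,0.14,1]]' >/dev/null
python3 -m inch '[[0,0,0.03,0,0,0.12,1],[0,0,0.03,0,0,0.13,1],[0,0,0,0,0,0,1]]' 
python3 go.py .390 .186 .022 .452
```

```text
clock: 4.0
position: [0.3913, 0.1862, 0.1691]
tool_rot: [3.14, 0.004, 0.456]
force: [0.1, 0.1, 0.3]
grip_width: -0.0001
finger_force: 0.0
4.0 [0.3913 0.1862 0.1691] [3.1402 0.0043 0.4565] [-0.9754  0.3545  0.4918  2.1598 -0.2593  0.6875 -1.4212] F [0.088  0.0683 0.3435] -0.00011534099500313532 0.0
shift [-0.0006 -0.0006  0.1471] turn [0.0014 0.0043 0.0045]
```

```bash

python3 -m inch '[[0,0,0.03,0,0.004,0.004,1],[0,0,0.03,0,0,0,1],[0,0,0.02,0,0,0,1],[0,0,0,0,0,0,1]]' >/dev/null
python3 - <<'E'
from h import *
a=save('scene','s1');b=save('top','t1')
A=cv2.resize(a[150:300,150:290],(400,429));B=cv2.resize(b[190:340,150:290],(400,429))
cv2.imwrite('pics/v1.png',np.hstack([A,B])[:,:,::-1])
E
python3 go.py .390 .186 .022 .452
```

```text
4.5 [0.3933 0.1872 0.0925] [-3.1412 -0.0045  0.4566] [-0.8717  0.4993  0.3764  2.2149 -0.3881  0.4838 -1.3054] F [-0.2452 -0.2095  0.3744] 2.691827771691823e-05 0.0
shift [-0.0039 -0.0003  0.0705] turn [-0.0004 -0.0045  0.0046]
```

View pics/v1.png

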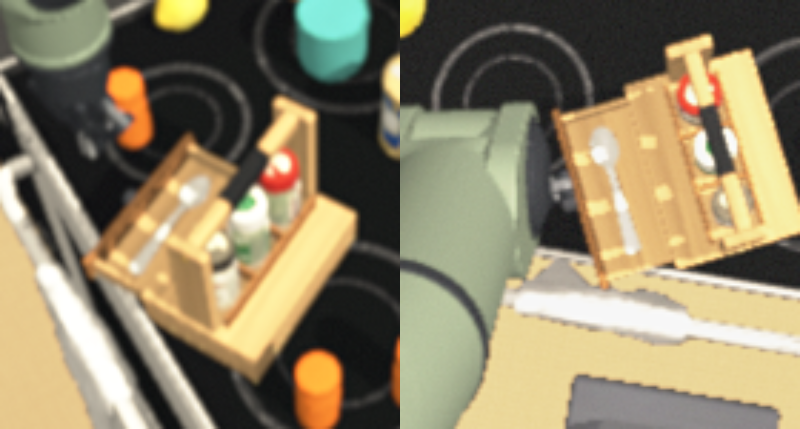

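The fingers hang just behind the knob and the orange jar is untouched. Continuing down.

```bash

python3 -m inch '[[-0.001,0,0.02,0,-0.003,0.004,1],[-0.001,0,0.025,0,-0.002,0,1],[-0.001,0,0.025,0,0,0,1],[0,0,0,0,0,0,1]]' 
python3 go.py .390 .186 .022 .452
```

```text
clock: 4.9
position: [0.39, 0.1858, 0.021]
tool_rot: [-3.141, 0.002, 0.452]
force: [0.6, -0.4, 1.6]
grip_width: -0.0003
finger_force: 0.0
4.9 [0.39   0.1858 0.021 ] [-3.1412  0.0023  0.4521] [-0.7634  0.6421  0.2375  2.239  -0.4828  0.3099 -1.2273] F [ 0.611  -0.4171  1.5669] -0.0003247671351481058 0.0
shift [ 0.0001 -0.0002 -0.001 ] turn [-0.0004  0.0023  0.0001]
```

```bash

python3 -m inch '[[0,0.014,0,0,0,0,1],[0,0.014,0,0,0,0,1],[0,0.012,0,0,0,0,1],[0,0.012,0,0,0,0,1],[0,0.012,0,0,0,0,1]]' 
python3 -m inch '[[0,0.008,0,0,0,0,1],[0,0.006,0,0,0,0,1],[0,0,0,0,0,0,1]]' 
python3 go.py .4323 .0994 .022 .452
```

```text
clock: 5.4
position: [0.4189, 0.1278, 0.0222]
tool_rot: [-3.142, -0.0, 0.451]
force: [0.3, 1.6, 0.7]
grip_width: -0.0002
finger_force: 0.5
clock: 5.7
position: [0.4244, 0.1148, 0.0213]
tool_rot: [3.141, 0.001, 0.45]
force: [-0.9, 0.4, -0.3]
grip_width: 0.0001
finger_force: 0.0
5.7 [0.4244 0.1148 0.0213] [3.1414 0.0011 0.4497] [-0.5694  0.644   0.2225  2.2205 -0.4363  0.3183 -1.0944] F [-0.8967  0.4298 -0.2736] 5.746407137647618e-05 0.0
shift [ 0.0004  0.0173 -0.0007] turn [ 0.0002  0.0011 -0.0023]
```

```bash

python3 -m inch '[[0,0.004,0,0,0,0,1],[0,0.004,0,0,0,0,1],[0,0.004,0,0,0,0,1]]' 
python3 -m inch '[[0,0.002,0,0,0,0,1],[0,0.001,0,0,0,0,1],[0,0.001,0,0,0,0,1]]' 
python3 go.py .4323 .0994 .022 .452
python3 - <<'E'
from h import *
a=save('scene','s2');b=save('top','t2')
A=cv2.resize(a[150:300,150:290],(400,429));B=cv2.resize(b[190:340,150:290],(400,429))
cv2.imwrite('pics/v2.png',np.hstack([A,B])[:,:,::-1])
E
```

```text
clock: 6.0
position: [0.4294, 0.1047, 0.0212]
tool_rot: [-3.141, 0.001, 0.451]
force: [-0.3, 0.1, -0.7]
grip_width: 0.0001
finger_force: 0.4
clock: 6.3
position: [0.4311, 0.1012, 0.0213]
tool_rot: [-3.141, 0.001, 0.451]
force: [-1.4, 0.5, -0.7]
grip_width: -0.0004
finger_force: 0.4
6.3 [0.4311 0.1012 0.0213] [-3.1415  0.0012  0.4508] [-0.5325  0.646   0.2201  2.2127 -0.4268  0.3231 -1.0684] F [-1.3861  0.4787 -0.6794] -0.0004122611445111524 0.39929031394422054
shift [ 0.0004  0.0021 -0.0007] turn [-0.0001  0.0012 -0.0012]
```

View pics/v2.png

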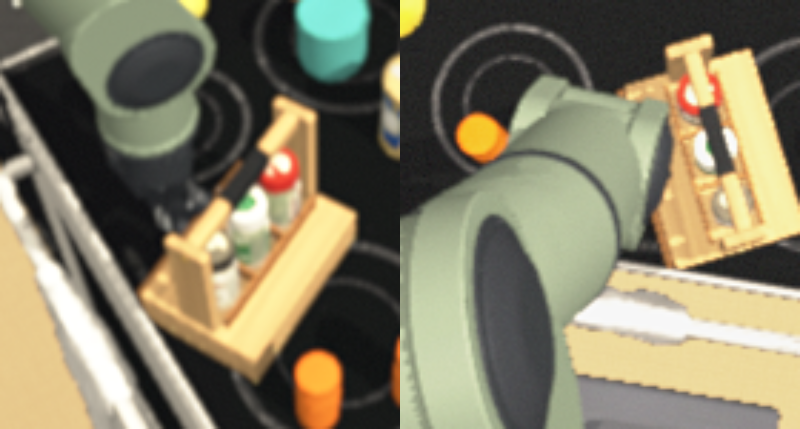

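The drawer is nearly shut. I'll push in small steps until the force rises above the drawer's own friction.

```bash

for i in 1; do python3 -m inch '[[0,0.001,0,0,0,0,1],[0,0.001,0,0,0,0,1]]'|grep -E 'pos|^force'; done
python3 -m inch '[[0,0.001,0,0,0,0,1],[0,0,0,0,0,0,1]]'|grep -E 'pos|^force'
python3 -m inch '[[0,0.001,0,0,0,0,1],[0,0,0,0,0,0,1]]'|grep -E 'pos|^force'
python3 -m inch '[[0,0.001,0,0,0,0,1],[0,0,0,0,0,0,1]]'|grep -E 'pos|^force'
python3 go.py .4323 .0994 .022 .452
```

```text
position: [0.432, 0.0994, 0.0213]
force: [-1.1, 0.5, -0.6]
position: [0.4323, 0.0988, 0.0213]
force: [-1.6, 3.9, 0.9]
position: [0.4327, 0.0979, 0.0213]
force: [-2.0, 4.8, 0.5]
position: [0.4331, 0.097, 0.0213]
force: [-2.4, 3.4, 0.6]
7.2 [0.4331 0.097  0.0213] [-3.141   0.0012  0.4512] [-0.5208  0.6466  0.2191  2.2099 -0.4239  0.3251 -1.0603] F [-2.3514  3.4089  0.6492] -3.517259081596308e-05 2.6162595441564918
shift [ 0.0003 -0.0025 -0.0007] turn [-0.0006  0.0012 -0.0008]
```

```bash

python3 -m inch '[[0,-0.01,0,0,0,0,1],[0,-0.02,0,0,0,0,1],[0,-0.04,0,0,0,0,1],[0,-0.03,-0.02,0,0,0,1],[0,0,-0.04,0,0,0,1]]'
python3 -m inch '[[0,0,-0.045,0,0,0,1],[0,0,-0.045,0,0,0,0],[0,0,-0.045,0,0,0,0],[0,0,-0.045,0,0,0,0],[0,0,-0.03,0,0,0,0]]'
python3 - <<'E'
from h import *
a=save('scene','s3');b=save('top','t3')
A=cv2.resize(a[150:300,150:290],(400,429));B=cv2.resize(b[190:340,150:290],(400,429))
cv2.imwrite('pics/v3.png',np.hstack([A,B])[:,:,::-1])
for cam in('scene','top'):
    for n,z in(('caddy_grip',.195),('caddy',0)):
        for r in landmark_of(n,cam)[:1]: print(cam,n,r['score'],r['xy'],atz(cam,r['xy'],z))
E
python3 go.py .481 .0 .28 .452
```

```text
clock: 7.7
position: [0.3869, 0.1897, 0.0803]
tool_rot: [-3.141, 0.005, 0.456]
force: [0.7, 0.7, 0.8]
grip_width: -0.0002
finger_force: 0.0
clock: 8.2
position: [0.3901, 0.1871, 0.2941]
tool_rot: [-3.141, -0.002, 0.451]
force: [0.0, 1.0, -0.1]
grip_width: 0.0579
finger_force: 0.0
scene caddy_grip 0.77 [237.6, 214.3] [ 0.48296263 -0.00150298  0.195     ]
scene caddy 0.78 [239.3, 244.9] [0.48476716 0.00926612 0.        ]
top caddy_grip 0.6 [257.8, 241.2] [0.47318631 0.00811879 0.195     ]
top caddy 0.67 [257.3, 246.1] [0.48040305 0.00778855 0.        ]
8.5 [0.3894 0.1868 0.2905] [3.1414 0.0022 0.451 ] [-1.1281  0.1553  0.6204  2.0214 -0.1071  0.9984 -1.5748] F [-0.4811  0.8938  0.0661] 0.08562844688751718 0.0
shift [0.001  0.2081 0.0105] turn [ 0.0002  0.0022 -0.001 ]
```

View pics/v3.png

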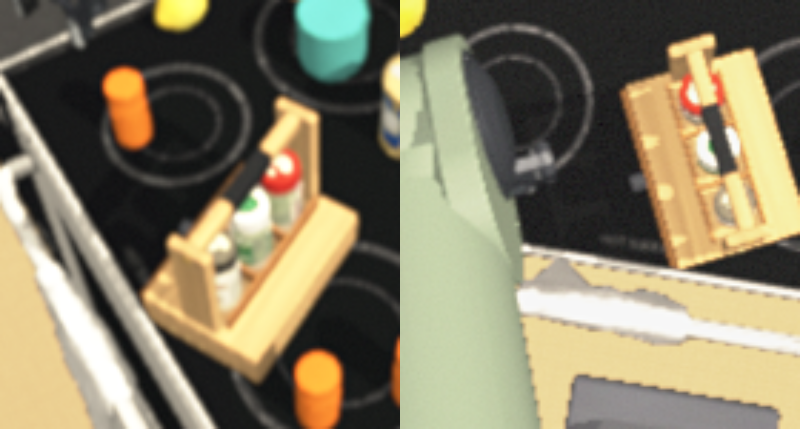

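The drawer is flush and shut, the jars are upright, and the sleeve is at about (259,238) in top. I'll segment the dark sleeve in both views.

```bash
python3 - <<'E'
from h import *
np.set_printoptions(precision=4,suppress=True)
rays=[]
for f,cam,(u,v) in(('s3','scene',(238,213)),('t3','top',(259,238))):
    im=cv2.imread(f'pics/{f}.png').max(2); m=np.zeros_like(im); m[v-18:v+18,u-16:u+16]=(im[v-18:v+18,u-16:u+16]<75)
    n,l,st,c=cv2.connectedComponentsWithStats(m)
    for i in range(1,n):
        if st[i,4]>30: print(cam,st[i],c[i])
    i=min([i for i in range(1,n) if st[i,4]>30],key=lambda i:np.hypot(*(c[i]-(u,v))))
    ys,xs=np.nonzero(l==i); r=cv2.minAreaRect(np.c_[xs,ys].astype(np.float32)); print(r)
    q=cv2.fitLine(np.c_[xs,ys].astype(np.float32),cv2.DIST_L2,0,.01,.01).ravel()
    p1,p2=[atz(cam,c[i]+k*q[:2]*10,.203) for k in(-1,1)]; d=p2-p1; d*=np.sign(d[0]); print('axis angle',np.degrees(np.arctan2(d[1],d[0])), 'at z', atz(cam,c[i],.195), atz(cam,c[i],.203))
    rays.append(ray(cam,c[i]))
A=[];b=[]
for o,d in rays:
    d=d/np.linalg.norm(d);M=np.eye(3)-np.outer(d,d);A.append(M);b.append(M@o)
print(np.linalg.lstsq(np.vstack(A),np.hstack(b),rcond=None)[0])
E
```

```text
scene [222 195  22  27 416] [231.0745 206.2332]
((232.5, 208.0), (26.0, 21.0), 90.0)
axis angle 49.06889908351396 at z [0.4814 0.0311 0.195 ] [0.4791 0.0263 0.203 ]
top [256 227  11  24 107] [260.7757 237.9439]
((260.97857666015625, 238.34889221191406), (22.835796356201172, 5.069044589996338), 72.47443389892578)
axis angle 25.34775215335476 at z [0.4831 0.0016 0.195 ] [0.4821 0.0016 0.203 ]
[0.4731 0.0029 0.2399]
```

Sleeve is at (0.482, 0.001) with axis 25°, which agrees with the earlier fit. I'll move over it and descend.

```bash

python3 -m inch '[[0,0.042,0,0,0,0,0],[0,0.042,0,0,0,0,0],[0,0.042,0,0,0,0,0],[0,0.042,0,0,0,0,0],[0,0.04,0,0,0,0,0]]' >/dev/null
python3 -m inch '[[0,0,0,0,0,0,0],[0,0,0,0,0,0,0]]' >/dev/null
python3 go.py .482 .0005 .178 .447
```

```text
9.2 [ 0.4802 -0.0012  0.2902] [3.1414 0.0034 0.4483] [-0.7087  0.2782  0.7315  1.918  -0.2141  1.0275 -1.0066] F [-0.2897  1.2742  0.6686] 0.0850963419634357 0.0
shift [ 0.0027 -0.0008  0.1122] turn [0.0002 0.0034 0.0013]
```

```bash

python3 -m inch '[[0.002,-0.001,0.03,0,0.003,0.001,0],[0,0,0.03,0,0,0,0],[0,0,0.025,0,0,0,0],[0,0,0.015,0,0,0,0],[0,0,0,0,0,0,0]]'
python3 -m inch '[[0,0,0,0,0,0,0]]' >/dev/null
python3 go.py .482 .0005 .178 .447
python3 - <<'E'
from h import *
a=save('scene','s4');b=save('top','t4')
A=cv2.resize(a[150:300,150:290],(400,429));B=cv2.resize(b[190:340,190:330],(400,429))
cv2.imwrite('pics/v4.png',np.hstack([A,B])[:,:,::-1])
E
```

```text
clock: 9.7
position: [0.4806, 0.0024, 0.1894]
tool_rot: [-3.141, 0.002, 0.451]
force: [0.4, 0.6, 0.7]
grip_width: 0.0853
finger_force: 0.0
9.8 [0.4818 0.002  0.1914] [-3.1414 -0.0012  0.4506] [-0.6206  0.4201  0.6475  2.0334 -0.3523  0.7965 -0.8851] F [ 0.0573  0.3385 -0.0381] 0.08529699661027458 0.0
shift [-0.0005  0.0015  0.0134] turn [-0.0002 -0.0012  0.0036]
```

View pics/v4.png

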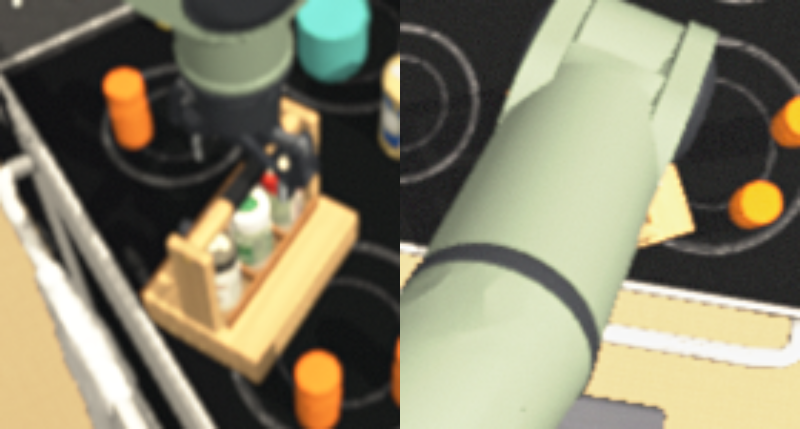

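The two fingers straddle the sleeve symmetrically: crop (195,150) and (305,190), with the sleeve at (245,180). Lower and close.

```bash

python3 -m inch '[[0,0.001,0.007,0,0,0.003,0],[0,0.001,0.006,0,0,0,0],[0,0,0,0,0,0,0]]'|grep -E 'pos|^force'
python3 -m inch '[[0,0,0,0,0,0,0.5],[0,0,0,0,0,0,0.7],[0,0,0,0,0,0,0.8],[0,0,0,0,0,0,1],[0,0,0,0,0,0,1]]' 70
python3 -m inch '[[0,0,0,0,0,0,1],[0,0,0,0,0,0,1],[0,0,0,0,0,0,1]]'
```

```text
position: [0.4827, -0.0005, 0.1777]
force: [-0.3, 0.8, -0.2]
clock: 10.7
position: [0.4828, 0.0001, 0.1785]
tool_rot: [-3.141, -0.002, 0.447]
force: [-4.1, 2.7, 2.7]
grip_width: 0.0166
finger_force: 68.1
clock: 11.0
position: [0.4828, 0.0002, 0.1784]
tool_rot: [-3.141, -0.002, 0.447]
force: [-2.8, 3.0, 5.7]
grip_width: 0.0173
finger_force: 69.0
```

Gripped at 17 mm, which matches the sleeve. Lifting gently.

```bash

python3 -m inch '[[0,0,-0.002,0,0,0,1],[0,0,-0.004,0,0,0,1],[0,0,-0.006,0,0,0,1],[0,0,-0.008,0,0,0,1],[0,0,-0.008,0,0,0,1]]'
python3 -m inch '[[0,0,-0.008,0,0,0,1],[0,0,-0.008,0,0,0,1],[0,0,-0.008,0,0,0,1],[0,0,-0.008,0,0,0,1],[0,0,-0.008,0,0,0,1]]'
python3 -m inch '[[0,0,-0.006,0,0,0,1],[0,0,-0.004,0,0,0,1],[0,0,-0.002,0,0,0,1],[0,0,0,0,0,0,1],[0,0,0,0,0,0,1]]'
python3 -m inch '[[0,0,0,0,0,0,1],[0,0,0,0,0,0,1],[0,0,0,0,0,0,1],[0,0,0,0,0,0,1],[0,0,0,0,0,0,1]]'
python3 - <<'E'
from h import *
a=save('scene','s5');b=save('top','t5')
A=cv2.resize(a[150:300,150:290],(400,429));B=cv2.resize(b[190:340,190:330],(400,429))
cv2.imwrite('pics/v5.png',np.hstack([A,B])[:,:,::-1])
E
```

```text
clock: 11.5
position: [0.4829, -0.0005, 0.2071]
tool_rot: [3.141, -0.002, 0.447]
force: [0.0, 0.1, -7.6]
grip_width: 0.0173
finger_force: 68.7
clock: 12.0
position: [0.4828, -0.0005, 0.247]
tool_rot: [-3.142, -0.002, 0.447]
force: [0.3, 0.5, -7.4]
grip_width: 0.0167
finger_force: 68.7
clock: 12.5
position: [0.4827, -0.0005, 0.2581]
tool_rot: [-3.141, -0.002, 0.447]
force: [-0.2, -0.3, -8.7]
grip_width: 0.0168
finger_force: 68.7
clock: 13.0
position: [0.4828, -0.0005, 0.2583]
tool_rot: [3.142, -0.002, 0.447]
force: [0.0, 0.1, -8.1]
grip_width: 0.0166
finger_force: 68.7
```

View pics/v5.png

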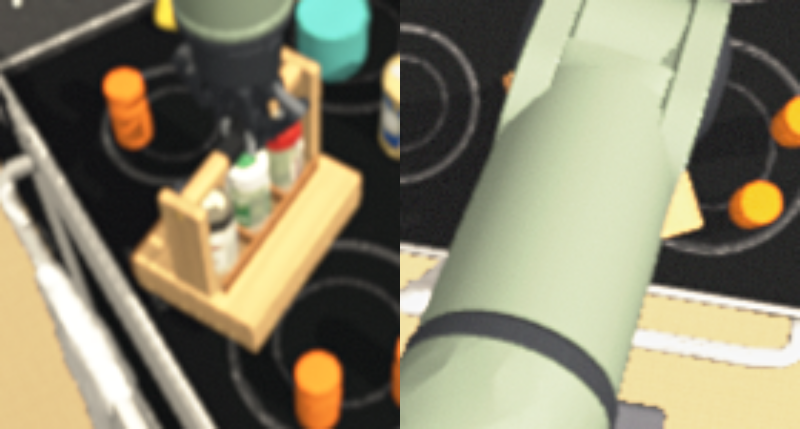

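The caddy is up with the jars standing and nothing touching it. I'll check its level by comparing corner shifts with a pure lift.

```bash
python3 - <<'E'
from fit import *
v=[.482,.0005,-1.123,0]
for n,p in(('near bottom',(.07,-.1,0)),('right top',(.07,.1,.054)),('left top',(-.07,-.1,.054)),('upright tips',(0,-.092,.2))):
    q=np.array(pt(v,p,0)); a=proj('scene',q)
    print(n,(a-150)/.35,(proj('scene',q+[0,0,.08])-150)/.35,(proj('scene',q+[0,0,.06])-150)/.35)
E
```

```text
near bottom [260.663 383.575] [257.359 351.38 ] [258.222 359.784]
right top [359.203 214.892] [361.656 174.737] [361.017 185.197]
left top [145.453 295.867] [135.269 258.444] [137.927 268.213]
upright tips [192.455 252.215] [184.019 206.436] [186.234 218.457]
```

```bash
python3 - <<'E'
from fit import *
a=cv2.imread('pics/s3.png');b=cv2.imread('pics/s5.png')
w=np.hstack([cv2.resize(i[195:295,190:290],(400,400),interpolation=cv2.INTER_CUBIC) for i in(a,b)])
for k,z in((0,0),(400,.08)):
    for p in((.07,-.1,0),(.07,.1,.054),(.07,-.1,.054),(.07,.1,0),(-.07,-.1,.054)):
        q=np.array(pt([.482,.0005,-1.123,0],p,0))+[0,0,z]; u=(proj('scene',q)-[190,195])*4
        if u[0]>0: cv2.drawMarker(w,(int(u[0])+k,int(u[1])),(0,0,255),cv2.MARKER_CROSS,10,1)
cv2.imwrite('pics/v6.png',w)
E
```

```text
(no output)
```

View pics/v6.png

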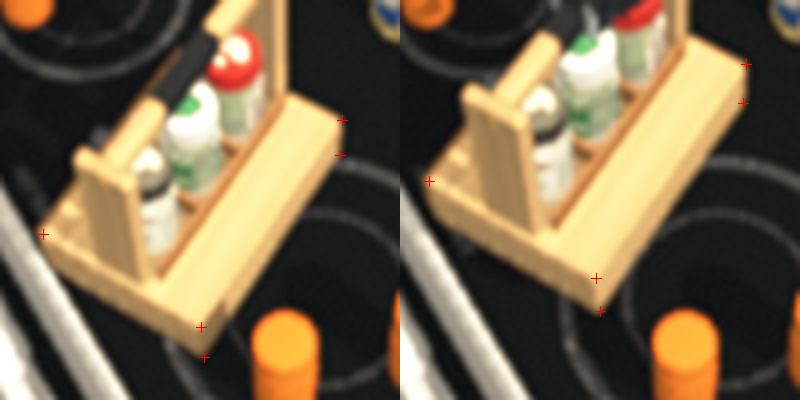

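The corners match a pure 80 mm level lift to within about a pixel, so I'm handing in.

```bash
python3 -c "
from h import *
print(bot.job_done())"; python3 go.py
```

```text
the job is handed in; nothing more can be done
None
the job is handed in; nothing more can be done
```

The drawer was pushed shut with the caddy on the hob; the caddy was then lifted 80 mm by its bar and handed in held still and level with the jars standing and nothing touched (no verdict came back).

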